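Stand two kit cases heavy end down in the cubby rack

TASK

Stand the two kit cases on end in the rack, one in each bay, each with its heavy end down and its lid facing the rack's low front. Which end is heavy cannot be seen: raise a case by its swing handle and the heavy end dips. Set them down gently, let go, and leave the jug, the tin and the black rubber foot where they stand.

Things in the scene. Friction and masses are not known exactly. Their poses are not given: they have to be found in the camera images.
- case_a: grey lidded kit case, a box 130 long (x) x 66 wide (y) x 60 high (z), about 0.65 kg, lying on its base, lid (pale panel, dark seam) up. Origin: centre of underside; z out of the lid. Both ends look alike, but a weight held inside, about 40 mm off the middle, makes one end (+x or -x, drawn anew each time, for each case) far heavier. Swing handle: see its mid and bar points
- case_a_mid (a point): centre of case_a, 30 mm above its underside, on the handle's hinge line (along y; 80 mm over the arms); axes as case_a. The case turns right through under its handle with slight friction: raised by it, the heavy end dips until the case hangs 65 to 90 degrees from level, lid turned to the side where the heavy end lay
- case_a_lid (a point): centre of case_a's lid face, 60 mm above its underside; axes as case_a
- case_a_bar (a point): centre of the crossbar of case_a's swing handle: black grip 12 mm thick, 50 long along its y axis, 90 mm from the hinge line; its z axis points away from the hinge. The handle stands up, leaning up to 0.4 rad along the case, and light friction keeps it where it is left
- case_b: second kit case, identical to case_a in every size; its own heavy end is drawn separately
- case_b_mid (a point): centre of case_b, 30 mm above its underside, on the handle's hinge line (along y; 80 mm over the arms); axes as case_b. The case turns right through under its handle with slight friction: raised by it, the heavy end dips until the case hangs 65 to 90 degrees from level, lid turned to the side where the heavy end lay
- case_b_lid (a point): centre of case_b's lid face, 60 mm above its underside; axes as case_b
- case_b_bar (a point): centre of the crossbar of case_b's swing handle: black grip 12 mm thick, 50 long along its y axis, 90 mm from the hinge line; its z axis points away from the hinge. The handle stands up, leaning up to 0.4 rad along the case, and light friction keeps it where it is left
- rack: dark grey fixed rack of two open-topped bays side by side, 120 deep (x) x 234 wide (y); panels 6 mm thick, black round connectors at the corners. Origin: centre of its underside on the bench. Its front is its -x side, towards the robot, with a low 30 mm lip; side, middle and back panels are 70 mm high. Each bay is 108 x 108 mm inside, floor 6 mm above the bench
- bay_left (a point): centre of the floor of the rack's left (+y) bay, axes as the rack
- bay_right (a point): centre of the floor of the rack's right (-y) bay, axes as the rack
- jug: bystander: standing translucent plastic jug, 80 mm across, 202 mm high with its cap, origin under its centre
- tin: bystander: standing round tin, 76 mm across, 110 mm high, origin under its centre
- castor: bystander: black disc-shaped rubber foot, 48 mm across, 30 mm high, origin under its centre

How it is judged:
By the outcome, as a careful person would: the job done as asked, in the order asked, and still so for the second after the job is handed in, with the robot touching nothing.
It also fails if it takes over 72 s, if anything falls off the work surface, if the arm or the gripper's body presses on something with over 40 N, if the wrist force passes 120 N, or if a joint passes its speed limit or range.

ROBOT

A 6-joint arm with a two-finger parallel gripper is mounted at the origin on the work surface. World frame = base frame: x ahead of the robot, y to its left, z up, the work surface at z = 0. Lengths are in mm, angles in rad, forces in N, time in s.
With the tool pointing down it reaches from about 275 to 1000 mm from the base axis. Payload 8.4 kg.
Tool frame: the origin (TCP) lies at the very end of the fingers, on their centre line; the grasp point (between the pads) lies 19 mm behind it (r.pinch_z is the distance from the TCP to the grasp point, in mm); z points along the fingers, y is the line along which they close (so a half turn about z gives the same grasp; the last joint's range is limited). The gripper opens to 85 mm and grips with 20 to 120 N. Pads are 22 mm wide; open, the fingers measure 114 mm over their backs; the gripper's body (76 mm by 85 mm) begins 54 mm behind the grasp point. The pads swing forward as they close: fully open they stand 13 mm farther back than shut.
Start: joints at [-1.105, 0.353, 1.633, -0, 1.155, -0.002], TCP at [281.826, -557.854, 205.781] pointing down, gripper open.
Joint ranges: [-2.63, 2.63], [-0.92, 2.1], [0.06, 2.66], [-1.3, 4.44], [0, 2.69], [-3.02, 3.02]. Speed limits (rad/s): [2.22, 2.22, 2.79, 3.14, 3.14, 3.14].

INTERFACE

Orientations are given as [roll, pitch, yaw] about the fixed x, y, z axes, in that order (R = Rz(yaw) Ry(pitch) Rx(roll)).
In Python, from rig import r gives the robot as it stands.
- The arm moves only by the tool carry_out, never from a script. Its argument "series" is a list of rows, each a list of 7 numbers: the turn, a rotation vector about the tool's x, y, z as a fraction of full scale, then the shift along the tool's x, y, z as a fraction of full scale, then the gripper command: -1 is fully open, 1 is shut, values between are in proportion. A call has 1 to 8 rows; each row is the pose to reach, as a shift and turn from the pose commanded when the call began, along the tool's axes at that moment, turning the shorter way round; what a row does not reach only later rows make up. Full scale, the value 1, is 0.25 m for a shift and pi rad for a turn. A row lasts 1/8 s, in which the tool goes at most 62.5 mm and 10.7 degrees, less where a joint would pass 70% of its speed; a pose out of reach is approached as far as the arm can. A call with a number of a shift or a turn outside -1 to 1 is refused whole. A call with a gripper value outside its range is refused whole. The fingers move at their own pace and stop on an object; "force" is the grip in N (left out, the last holds). Time passes only in rows, so rows that repeat a pose let the fingers close. It gives the time, the measured TCP pose, the force, the opening and the grip force at its end, in the units of the state.
- r.sense(): the state, without advancing time (a new reading comes with each control period).
- r.grab_frame(name): name is "scene" or "top"; returns the picture (384x512x3 uint8, red, green, blue); there is no depth.
- r.get_calibration(name): a dict with "K" (3x3 intrinsics, pixels), "pose" (4x4, takes a point from camera to world coordinates). Camera axes: x right, y up, looking along -z (the intrinsics and any distortion apply to the point x, -y, -z); pixel columns grow to the right and rows downward; lengths in mm; the calibration is good to about 2 mm. A picture is of the moment at which its call begins. get_calibration takes no time and is no camera call.
- r.sign_off(): hands the job in; it is judged then, once.
Trained networks look in the newest picture that a camera, given by its name, has taken for a name from the list of things; names that differ only in an ending like _2 or _b are one class to them, and where a whole thing is asked for, a point or a joint stands for the part that bears it (a point fixed in the world has none). Each returns a list of dicts, best first, with "score" (0 to 1); they miss things now and then, are a little off and sometimes report something else, mostly with a low value. They report only what shows in the picture. A call takes as long as a camera call.
- r.silhouettes(camera, label): "region" (384x512 bool, what is visible of it) and "position" ([row, column] in pixels, amid what is visible of it).
The state is a dict: "clock": time; "qpos": joint angles; "qvel": joint speeds; "joint_efforts": joint torques, N m; "eef_pos": TCP position; "tcp_rot": TCP orientation; "contact_force": force on the tool from outside, world axes, zero at the start; "wrist_torque": the same for the moment, N m; "opening": opening from 0.0 (shut) to 1.0 (fully open); "grasp_force": force on a finger pad.
Only numpy, scipy, OpenCV 4.12 (cv2) and the standard library are available. Lean on these libraries where they do the work, as an engineer would, in place of code of your own. Each camera call takes 0.05 s, during which the arm holds its last target. There are 200 camera calls.

## Working session

There is one attempt and no reset: what is moved stays moved. The work goes in short steps, Python scripts to look and compute and a tool call to move; the robot and the scene stay as the last step left them, time stands still between calls to the robot, and variables do not carry over. Pictures are saved under pics/ and viewed, at most 10 in all, crops included, and the job is handed in when it is done.

Besides the shell and the picture viewer there is one more tool, called after "Emit:" by a JSON object that holds its "op" and its "data". carry_out: Moves the arm, as the interface text tells. Its arguments: {"type":"object","properties":{"series":{"type":"array"},"force":{"type":"number"}},"required":["series"]}

```bash
ls; mkdir -p pics
cat > h.py <<'E'
import numpy as np,cv2
from rig import r
from scipy.spatial.transform import Rotation as R
def ray(cam,px):  # px=(row,col) -> origin, dir
    c=r.get_calibration(cam);K=np.array(c["K"]);T=np.array(c["pose"])
    d=np.linalg.inv(K)@[px[1],px[0],1];d=T[:3,:3]@[d[0],-d[1],-d[2]]
    return T[:3,3],d/np.linalg.norm(d)
def onz(cam,px,z):
    o,d=ray(cam,px);return o+d*(z-o[2])/d[2]
def proj(cam,P):
    c=r.get_calibration(cam);K=np.array(c["K"]);T=np.array(c["pose"])
    p=T[:3,:3].T@(np.array(P)-T[:3,3]);u=K@[p[0],-p[1],-p[2]];return u[:2]/u[2]
def tri(px1,px2,c1="scene",c2="top"):
    (o,d),(p,e)=ray(c1,px1),ray(c2,px2)
    s=np.linalg.lstsq(np.c_[d,-e],p-o,rcond=None)[0]
    a,b=o+s[0]*d,p+s[1]*e;return (a+b)/2,np.linalg.norm(a-b)
E
python3 - <<'E'
from h import *
for c in("scene","top"):
    im=r.grab_frame(c);k=r.get_calibration(c);print(c,{x:np.round(v,3).tolist() if x in("K","pose") else v for x,v in k.items()})
    cv2.imwrite(f"pics/{c}0.png",cv2.resize(im[:,:,::-1],(800,600),interpolation=cv2.INTER_CUBIC))
    for l in("case_a","case_a_lid","case_a_bar","rack","bay_left","jug","tin","castor"):
        for q in r.silhouettes(c,l)[:3]:
            m=q["region"].astype(np.uint8);print(c,l,round(q["score"],2),np.round(q["position"]),m.sum(),np.round(cv2.minAreaRect(cv2.findNonZero(m))[0:3][0],0) if m.any() else "")
print(r.sense())
E
```

```text
pics
scene {'K': [[402.41, 0.0, 256.158], [0.0, 402.41, 191.287], [0.0, 0.0, 1.0]], 'pose': [[0.06, -0.593, 0.803, 1352.575], [0.998, 0.023, -0.058, -40.409], [0.015, 0.805, 0.593, 696.974], [0.0, 0.0, 0.0, 1.0]]}
scene case_a 0.85 [185. 353.] 1547 [352. 186.]
scene case_a 0.74 [209. 104.] 1623 [105. 209.]
scene case_a 0.57 [229. 246.] 4283 [240. 226.]
scene case_a_lid 0.91 [187. 352.] 1523 [352. 187.]
scene case_a_lid 0.68 [167. 365.] 130 [361. 167.]
scene case_a_lid 0.59 [188. 106.] 156 [108. 196.]
scene case_a_bar 0.56 [164. 360.] 72 [360. 171.]
scene rack 0.95 [234. 241.] 4184 [240. 227.]
scene bay_left 0.56 [229. 243.] 4237 [240. 226.]
scene tin 0.62 [185. 354.] 1595 [352. 186.]
scene tin 0.56 [245. 361.] 1597 [363. 241.]
scene castor 0.62 [183. 274.] 263 [274. 185.]
scene castor 0.3 [232. 240.] 4214 [240. 227.]
top {'K': [[374.698, 0.0, 259.179], [0.0, 374.698, 196.965], [0.0, 0.0, 1.0]], 'pose': [[-0.027, 0.991, -0.129, 416.882], [-1.0, -0.028, -0.007, 6.847], [-0.011, 0.129, 0.992, 953.602], [0.0, 0.0, 0.0, 1.0]]}
top case_a 0.81 [240. 142.] 1819 [143. 240.]
top case_a 0.55 [
[... 432 characters left out ...]
 255.]
{'clock': 0.9, 'qpos': array([-1.10539438e+00,  3.52949667e-01,  1.63338040e+00,  2.08660083e-05,
        1.15518464e+00, -2.39495330e-03]), 'qvel': array([-0.00128363,  0.00112496, -0.00040734, -0.00018045, -0.00091659,
       -0.00057328]), 'joint_efforts': array([-3.49708239e-05, -6.05155706e+01, -3.42443812e+01, -2.08555148e-04,
        9.33223091e-04,  5.07953530e-06]), 'eef_pos': array([ 281.84565141, -557.86963955,  205.82082813]), 'tcp_rot': array([ 3.14151466e+00, -1.89035931e-05,  4.67788477e-01]), 'contact_force': array([-0.0912147 ,  0.10759111, -0.37371144]), 'wrist_torque': array([ 0.01472822,  0.01742526, -0.023079  ]), 'grasp_force': 0.0, 'opening': 1.0017175073476416}
```

View pics/scene0.png

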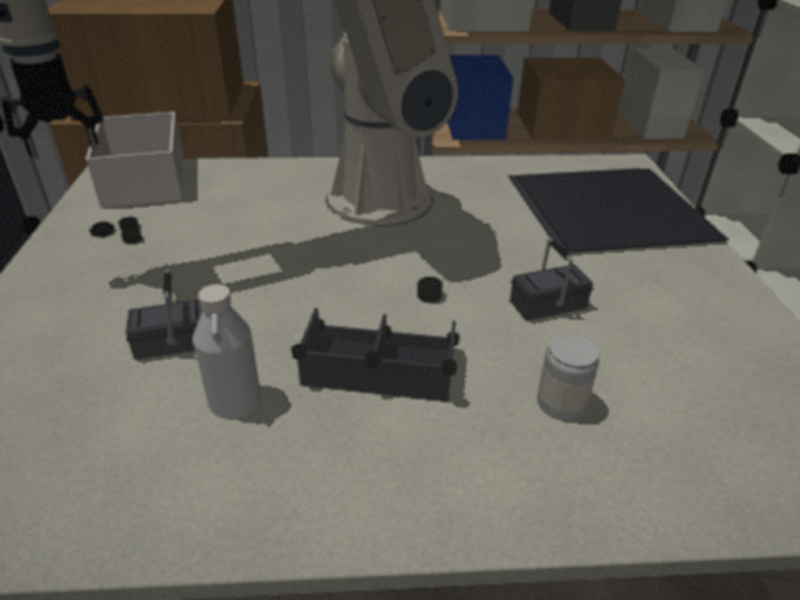

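View pics/top0.png

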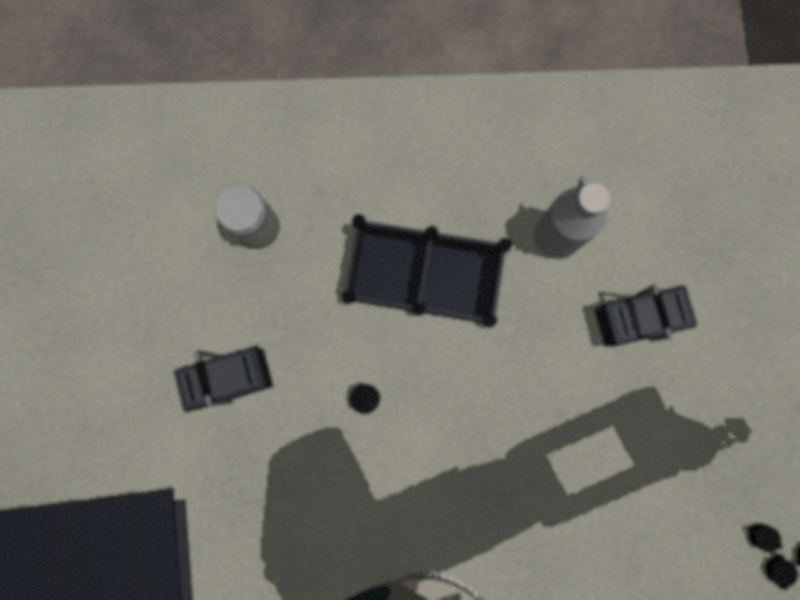

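The scene camera faces the robot. Cases are at (550,290) and (165,328), the rack at (375,360), and the jug stands in front of the -y case. The top view shows the cases at (225,378) and (645,315), the rack at (430,272) and the foot at (363,398).

Run:
```python
from h import *
def masks(c,l,n):
    r.grab_frame(c);return [q for q in r.silhouettes(c,l)[:n]]
tiles=[]
ims={c:r.grab_frame(c) for c in("scene","top")}
for c,(x,y) in (("scene",(105,205)),("scene",(352,182)),("top",(413,200)),("top",(143,240))):
    t=ims[c][y-38:y+37,x-50:x+50,::-1];t=cv2.convertScaleAbs(t,alpha=1.8,beta=0);tiles.append(cv2.resize(t,(400,300),interpolation=cv2.INTER_CUBIC))
cv2.imwrite("pics/crops.png",np.vstack([np.hstack(tiles[:2]),np.hstack(tiles[2:])]))
for l,z,n in(("case_a",0,2),("rack",70,1),("jug",100,1),("tin",60,1),("castor",15,1)):
    for q in r.silhouettes("top",l)[:n]:
        m=q["region"].astype(np.uint8);(cx,cy),s,a=cv2.minAreaRect(cv2.findNonZero(m))
        b=cv2.boxPoints(((cx,cy),s,a))
        w=[onz("top",(v,u),z)[:2] for u,v in b];print(l,z,"box",np.round(w).tolist(),"c",np.round(np.mean(w,0)))
```

```text
case_a 0 box [[540.0, -290.0], [586.0, -444.0], [496.0, -465.0], [451.0, -313.0]] c [ 518. -378.]
case_a 0 box [[473.0, 401.0], [501.0, 245.0], [408.0, 226.0], [380.0, 379.0]] c [440. 313.]
rack 70 box [[544.0, 114.0], [683.0, 90.0], [635.0, -153.0], [499.0, -124.0]] c [590. -18.]
jug 100 box [[639.0, -166.0], [733.0, -265.0], [672.0, -318.0], [579.0, -219.0]] c [ 656. -242.]
tin 60 box [[701.0, 323.0], [756.0, 269.0], [673.0, 191.0], [619.0, 244.0]] c [687. 257.]
castor 15 box [[399.0, 117.0], [435.0, 79.0], [400.0, 45.0], [364.0, 83.0]] c [399.  81.]
```

View pics/crops.png

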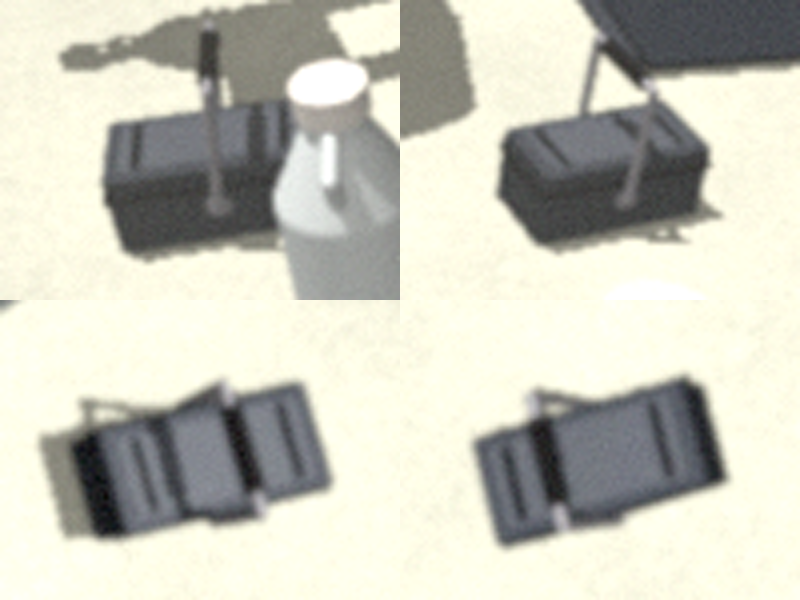

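The crops give the bar centres: scene (209,52) and (629,65), top (243,447) and (547,458). They also give the lid corners.

Run:
```python
from h import *
def T(pts,o): return [(o[1]+v/4,o[0]+u/4) for u,v in pts] # row,col
for name,lid,bt,bs in (("right(-y)",T([(100,130),(300,83),(330,185),(125,237)],(363,162)),T([(243,147)],(363,162))[0],T([(209,52)],(55,167))[0]),
  ("left(+y)",T([(75,140),(285,83),(308,182),(102,245)],(93,202)),T([(147,158)],(93,202))[0],T([(229,65)],(302,144))[0])):
    w=np.array([onz("top",p,60)[:2] for p in lid]);c=w.mean(0)
    ax=(w[1]+w[2]-w[0]-w[3])/2;ay=(w[0]+w[1]-w[2]-w[3])/2
    b,e=tri(bs,bt);ux=ax/np.linalg.norm(ax);s=(b[:2]-c)@ux
    print(name,"lid c",c.round(),"len",np.linalg.norm(ax).round(),np.linalg.norm(ay).round(),"axis deg(toward -y)",np.degrees(np.arctan2(ax[1],ax[0])).round(1),"perp",np.degrees(np.arctan2(ay[1],ay[0])).round(1),"bar",b.round(),"gap",round(e,1),"along",s.round(1),"lean",np.round(np.arctan2(s,b[2]-30),2),"r",np.hypot(s,b[2]-30).round(1))
k=0.64
for z in(70,):
    P=np.array([onz("top",(v*k,u*k),z)[:2] for u,v in((358,220),(505,243),(489,320),(348,297))]);print(P.round(),P.mean(0).round(),[np.linalg.norm(P[i]-P[(i+1)%4]).round() for i in range(4)])
    for i,j in((0,1),(3,2)): d=P[i]-P[j];print("rack y axis deg",np.degrees(np.arctan2(d[1],d[0])).round(1))
S=[(299,350),(449,366)]
for s,t in zip(S,[(505,243),(358,220)]): print("back conn tri",[np.round(x) for x in tri((s[1]*k,s[0]*k),(t[1]*k,t[0]*k))])
```

```text
right(-y) lid c [ 511. -362.] len 126.0 64.0 axis deg(toward -y) -77.9 perp 10.1 bar [ 511. -352.  122.] gap 2.3 along -9.9 lean -0.11 r 92.2
left(+y) lid c [432. 296.] len 128.0 63.0 axis deg(toward -y) -75.4 perp 14.6 bar [434. 305. 116.] gap 3.2 along -8.2 lean -0.09 r 86.5
[[ 671.   82.]
 [ 628. -144.]
 [ 509. -114.]
 [ 551.  100.]] [590. -19.] [np.float64(230.0), np.float64(122.0), np.float64(217.0), np.float64(122.0)]
rack y axis deg 79.2
rack y axis deg 79.0
back conn tri [array([ 628., -142.,   71.]), np.float64(4.0)]
back conn tri [array([671.,  82.,  69.]), np.float64(0.0)]
```

```bash
cat >> h.py <<'E'
def go(pos,yaw,base=None,byaw=None,roll=np.pi,pitch=0):
    s=r.sense();p=np.array(s["eef_pos"]) if base is None else np.array(base)
    A=R.from_euler("xyz",s["tcp_rot"] if byaw is None else [np.pi,0,byaw]);B=R.from_euler("xyz",[roll,pitch,yaw])
    print("turn",np.round((A.inv()*B).as_rotvec()/np.pi,4),"shift",np.round(A.inv().apply(np.array(pos)-p)/250,4))
E
python3 - <<'E'
from h import *
go([511,-352,175],0.2);go([511,-352,103],0.2)
E
```

```text
turn [ 0.     -0.      0.0852] shift [ 1.1895 -0.3217  0.1232]
turn [ 0.     -0.      0.0852] shift [ 1.1895 -0.3217  0.4112]
```

Emit:
{"op": "carry_out", "data": {"series": [[0,0,0.085,0.25,-0.1,0,-1],[0,0,0.085,0.5,-0.2,0.05,-1],[0,0,0.085,0.75,-0.27,0.1,-1],[0,0,0.085,0.95,-0.32,0.12,-1],[0,0,0.085,0.95,-0.32,0.12,-1]], "force": 60}}

```text
clock: 1.88
eef_pos: [460.1, -376.4, 175.3]
tcp_rot: [-3.141, -0.0, 0.205]
contact_force: [-0.5, 0.2, -0.6]
opening: 1.001
grasp_force: 0.0
```

Run:
```python
from h import *
go([511,-352,175],0.2);go([511,-352,103],0.2);print(r.sense()["qpos"].round(2))
```

```text
turn [-0.0003 -0.0001  0.0015] shift [ 0.2192 -0.0543  0.0011]
turn [-0.0003 -0.0001  0.0015] shift [ 0.2192 -0.054   0.2891]
[-0.69  0.34  1.73  0.    1.08  0.68]
```

Emit:
{"op": "carry_out", "data": {"series": [[0,0,0,0.22,-0.054,0,-1],[0,0,0,0.22,-0.054,0.15,-1],[0,0,0,0.22,-0.054,0.29,-1],[0,0,0,0.22,-0.054,0.29,-1],[0,0,0,0.22,-0.054,0.29,0.9],[0,0,0,0.22,-0.054,0.29,1],[0,0,0,0.22,-0.054,0.29,1],[0,0,0,0.22,-0.054,0.29,1]], "force": 60}}

```text
clock: 2.88
eef_pos: [509.2, -355.4, 103.9]
tcp_rot: [3.141, -0.001, 0.201]
contact_force: [1.0, 0.8, 0.5]
opening: 0.144
grasp_force: 0.0
```

Emit:
{"op": "carry_out", "data": {"series": [[0,0,0,0,0,0,1],[0,0,0,0,0,0,1],[0,0,0,0,0,-0.03,1],[0,0,0,0,0,-0.06,1],[0,0,0,0,0,-0.1,1],[0,0,0,0,0,-0.1,1],[0,0,0,0,0,-0.1,1]]}}

```text
clock: 3.75
eef_pos: [508.9, -355.1, 128.4]
tcp_rot: [3.142, -0.0, 0.201]
contact_force: [0.6, 0.1, -0.3]
opening: 0.003
grasp_force: 0.0
```

Run:
```python
from h import *
c="scene";t=r.grab_frame(c)[205-45:205+45,105-60:105+60,::-1];print(r.sense()["grasp_force"],r.sense()["contact_force"])
u=r.grab_frame("top")[200-45:200+45,413-60:413+60,::-1]
cv2.imwrite("pics/lift1.png",cv2.resize(cv2.convertScaleAbs(np.hstack([t,u]),alpha=1.8),(800,300),interpolation=cv2.INTER_CUBIC))
```

```text
0.0 [-0.22051704  0.64566072 -0.3264224 ]
```

View pics/lift1.png

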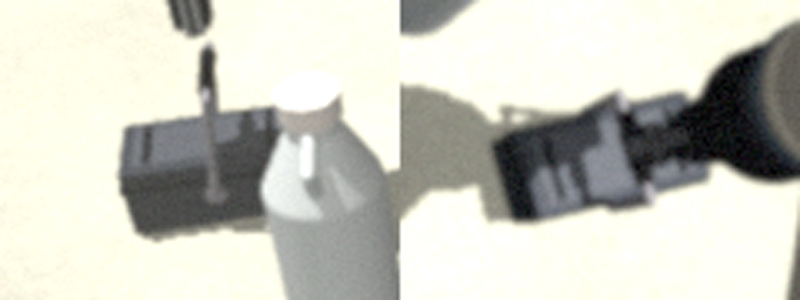

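The grasp missed. The fingers shut at about (190,25) in the left tile, beside the bar at (207,70), and the handle has not moved.

Run:
```python
from h import *
p=r.sense()["eef_pos"];print(p)
for c,o,x in(("scene",(45,160),0),("top",(353,155),400)):
    for P in (p,[511,-352,121]):
        q=proj(c,P);print(c,q.round(1),"tile",((q-o)*400/120+[x,0]).round())
```

```text
[ 508.71399466 -355.03078845  127.99745979]
scene [105.3 177.4] tile [201.  58.]
scene [106.9 180.2] tile [206.  67.]
top [425.7 199.2] tile [642. 147.]
top [422.9 198.7] tile [633. 146.]
```

Run:
```python
from h import *
p=r.sense()["eef_pos"];out=[]
for c,o in(("scene",(80,130)),("top",(390,165))):
    t=r.grab_frame(c)[o[1]:o[1]+70,o[0]:o[0]+70,::-1];t=cv2.resize(t,(400,400),interpolation=cv2.INTER_CUBIC)
    t=cv2.convertScaleAbs(t,alpha=1.15)
    q=(proj(c,p)-o)*400/70;cv2.circle(t,tuple(int(v) for v in q),3,(0,0,255),-1)
    q=(proj(c,p+np.array([0,0,60]))-o)*400/70;cv2.circle(t,tuple(int(v) for v in q),3,(0,255,0),-1)
    out.append(t)
cv2.imwrite("pics/tip.png",np.hstack(out))
```

```text
(no output)
```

View pics/tip.png

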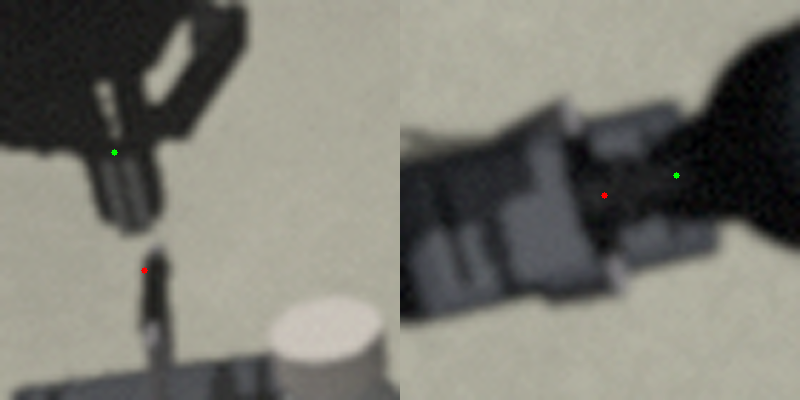

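The visible finger end is about 19 mm short of the reported TCP, so the fingers closed above the bar. I'll regrip about 20 mm deeper, which still leaves 24 mm above the lid even if the reported TCP is right.

Emit:
{"op": "carry_out", "data": {"series": [[0,0,0,0,0,0,-1],[0,0,0,0,0,0,-1],[0,0,0,0,0,0,-1],[0,0,0,0,0,0,-1],[0,0,0,0.01,0,0.06,-1],[0,0,0,0.01,0,0.12,-1],[0,0,0,0.01,0,0.18,-1],[0,0,0,0.01,0,0.18,-1]]}}

```text
clock: 4.95
eef_pos: [510.2, -353.9, 81.2]
tcp_rot: [-3.139, 0.002, 0.201]
contact_force: [-0.2, 0.9, -0.6]
opening: 0.996
grasp_force: 0.0
```

Emit:
{"op": "carry_out", "data": {"series": [[0,0,0,0,0,0,1],[0,0,0,0,0,0,1],[0,0,0,0,0,0,1],[0,0,0,0,0,0,1],[0,0,0,0,0,0,1],[0,0,0,0,0,0,1],[0,0,0,0,0,0,1],[0,0,0,0,0,0,1]], "force": 60}}

```text
clock: 5.95
eef_pos: [511.6, -354.8, 83.8]
tcp_rot: [3.141, -0.0, 0.201]
contact_force: [-0.9, 1.1, 5.8]
opening: 0.114
grasp_force: 58.7
```

Run:
```python
from h import *
print(r.pinch_z, r.sense()["grasp_force"],r.sense()["contact_force"])
```

```text
18.700000000000003 58.693944811820984 [-0.8802799   1.1028822   5.75211056]
```

Emit:
{"op": "carry_out", "data": {"series": [[0,0,0,0,0,-0.02,1],[0,0,0,0,0,-0.04,1],[0,0,0,0,0,-0.07,1],[0,0,0,0,0,-0.1,1],[0,0,0,0,0,-0.13,1],[0,0,0,0,0,-0.13,1],[0,0,0,0,0,-0.13,1]]}}

```text
clock: 6.82
eef_pos: [511.5, -354.4, 116.1]
tcp_rot: [-3.141, -0.0, 0.201]
contact_force: [-1.0, 2.7, -0.2]
opening: 0.113
grasp_force: 59.2
```

```bash
cat > look.py <<'E'
import sys
from h import *
def look(name,P,w=60,h=45):
    o=[]
    for c in("scene","top"):
        q=proj(c,P).astype(int);x=min(max(q[0],w),511-w);y=min(max(q[1],h),383-h)
        o.append(cv2.resize(cv2.convertScaleAbs(r.grab_frame(c)[y-h:y+h,x-w:x+w,::-1],alpha=1.3),(400,int(400*h/w)),interpolation=cv2.INTER_CUBIC))
        print(c,"origin",x-w,y-h,"scale",400/2/w)
    cv2.imwrite(f"pics/{name}.png",np.hstack(o));s=r.sense();print(s["contact_force"].round(1),round(s["grasp_force"]),s["qpos"].round(2))
E
python3 -c "
from look import *
look('lift2',[511,-360,60])"
```

```text
scene origin 48 154 scale 3.3333333333333335
top origin 355 156 scale 3.3333333333333335
[-0.6  2.6  0.8] 59 [-0.61  0.44  1.72  0.    0.98  0.76]
```

View pics/lift2.png

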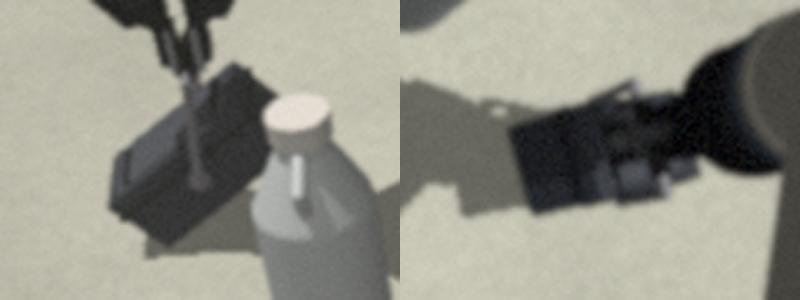

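The case dips at its -y end, so that end is heavy. The wrist range then needs the opposite grasp yaw. I'll set the case back, turn the tool half a turn and regrip.

Emit:
{"op": "carry_out", "data": {"series": [[0,0,0,0,0,0.04,1],[0,0,0,0,0,0.07,1],[0,0,0,0,0,0.1,1],[0,0,0,0,0,0.13,1],[0,0,0,0,0,0.13,1],[0,0,0,0,0,0.13,-1],[0,0,0,0,0,0.13,-1],[0,0,0,0,0,0.13,-1]]}}

```text
clock: 7.92
eef_pos: [511.5, -354.8, 83.1]
tcp_rot: [3.141, -0.0, 0.201]
contact_force: [0.5, 0.0, -0.2]
opening: 0.744
grasp_force: 0.0
```

Emit:
{"op": "carry_out", "data": {"series": [[0,0,0,0,0,0,-1],[0,0,0,0,0,-0.1,-1],[0,0,0,0,0,-0.22,-1],[0,0,-0.05,0,0,-0.25,-1],[0,0,-0.1,0,0,-0.25,-1],[0,0,-0.15,0,0,-0.25,-1],[0,0,-0.2,0,0,-0.25,-1],[0,0,-0.25,0,0,-0.25,-1]]}}

```text
clock: 8.93
eef_pos: [511.4, -354.7, 145.7]
tcp_rot: [3.142, 0.0, 0.991]
contact_force: [-0.0, -0.4, 0.1]
opening: 0.998
grasp_force: 0.0
```

Emit:
{"op": "carry_out", "data": {"series": [[0,0,-0.05,0,0,0,-1],[0,0,-0.1,0,0,0,-1],[0,0,-0.15,0,0,0,-1],[0,0,-0.2,0,0,0,-1],[0,0,-0.25,0,0,0,-1],[0,0,-0.3,0,0,0,-1],[0,0,-0.35,0,0,0,-1],[0,0,-0.4,0,0,0,-1]]}}

```text
clock: 9.93
eef_pos: [511.4, -354.7, 145.7]
tcp_rot: [-3.142, 0.0, 2.248]
contact_force: [0.2, 0.4, 0.5]
opening: 0.999
grasp_force: 0.0
```

Emit:
{"op": "carry_out", "data": {"series": [[0,0,-0.05,0,0,0,-1],[0,0,-0.1,0,0,0,-1],[0,0,-0.15,0,0,0,-1],[0,0,-0.2,0,0,0,-1],[0,0,-0.25,0,0,0,-1],[0,0,-0.3,0,0,0,-1],[0,0,-0.35,0,0,0,-1],[0,0,-0.35,0,0,0,-1]]}}

```text
clock: 10.92
eef_pos: [511.4, -354.6, 145.7]
tcp_rot: [-3.142, -0.0, -2.942]
contact_force: [0.2, 0.1, 0.0]
opening: 0.999
grasp_force: 0.0
```

Run:
```python
from h import *
go([511.5,-354.5,84],0.2+np.pi);print(r.sense()["qpos"].round(2),r.sense()["contact_force"])
r.grab_frame("scene")
for q in r.silhouettes("scene","case_a_bar")[:3]+r.silhouettes("scene","case_a")[:3]: print(q["score"],q["position"],q["region"].sum())
```

```text
turn [-0.     -0.     -0.0001] shift [-0.0005  0.0005  0.2469]
[-0.61  0.41  1.69 -0.    1.04 -2.38] [0.16142411 0.1478102  0.04721568]
0.68 [160.9, 362.4] 90
0.89 [208.3, 101.8] 1384
0.66 [184.7, 350.6] 1505
```

Emit:
{"op": "carry_out", "data": {"series": [[0,0,0,0,0,0.1,-1],[0,0,0,0,0,0.2,-1],[0,0,0,0,0,0.245,-1],[0,0,0,0,0,0.245,1],[0,0,0,0,0,0.245,1],[0,0,0,0,0,0.245,1],[0,0,0,0,0,0.245,1],[0,0,0,0,0,0.245,1]], "force": 80}}

```text
clock: 12.08
eef_pos: [511.8, -355.1, 85.4]
tcp_rot: [-3.141, 0.001, -2.941]
contact_force: [-1.4, 0.7, 4.7]
opening: 0.102
grasp_force: 78.3
```

Emit:
{"op": "carry_out", "data": {"series": [[0,0,0,0,0,0,1],[0,0,0,0,0,0,1],[0,0,0,0,0,-0.04,1],[0,0,0,0,0,-0.1,1],[0,0,0,0,0,-0.18,1],[0,0,0,0,0,-0.3,1],[0,0,0,0,0,-0.45,1],[0,0,0,0,0,-0.6,1]]}}

```text
clock: 13.08
eef_pos: [510.8, -354.1, 235.9]
tcp_rot: [3.141, -0.001, -2.941]
contact_force: [0.6, 0.7, -7.1]
opening: 0.101
grasp_force: 78.7
```

Run:
```python
from h import *
print(r.sense()["contact_force"],r.sense()["wrist_torque"])
u=np.array([-.982,.189]) # rack front dir
print("left bay",np.array([590,-19])+57*np.array([.189,.982]),"right",np.array([590,-19])-57*np.array([.189,.982]))
go([430,-240,250],np.radians(191.5-50));go([430,-150,250],np.radians(79.1))
```

```text
[ 0.61272508  0.68079449 -7.06890894] [-0.06715536 -0.09819456 -0.00024538]
left bay [600.773  36.974] right [579.227 -74.974]
turn [ 2.000e-04 -4.000e-04  2.778e-01] shift [ 0.2256  0.5119 -0.0559]
turn [-0.000e+00 -4.000e-04  6.245e-01] shift [ 0.1538  0.8646 -0.0557]
```

Emit:
{"op": "carry_out", "data": {"series": [[0,0,0.05,0.05,0.06,-0.03,1],[0,0,0.1,0.1,0.14,-0.05,1],[0,0,0.15,0.15,0.24,-0.056,1],[0,0,0.2,0.18,0.36,-0.056,1],[0,0,0.25,0.18,0.48,-0.056,1],[0,0,0.3,0.17,0.6,-0.056,1],[0,0,0.35,0.16,0.72,-0.056,1],[0,0,0.4,0.155,0.82,-0.056,1]]}}

```text
clock: 14.08
eef_pos: [431.7, -160.1, 248.9]
tcp_rot: [-3.141, -0.001, 2.081]
contact_force: [0.2, -0.1, -6.3]
opening: 0.104
grasp_force: 78.7
```

Run:
```python
from h import *
u=np.array([-.982,.189])
b=np.array([579.2,-75]);go([*b,245],np.radians(79.1));go([500,-75,245],np.radians(79.1))
```

```text
turn [-1.000e-04 -2.000e-04  2.229e-01] shift [0.009  0.6811 0.0155]
turn [-1.000e-04 -2.000e-04  2.229e-01] shift [0.1636 0.4046 0.0157]
```

Turn first, move over the bay, then look.

Emit:
{"op": "carry_out", "data": {"series": [[0,0,0.05,0.05,0.08,0,1],[0,0,0.1,0.08,0.18,0,1],[0,0,0.15,0.08,0.3,0,1],[0,0,0.2,0.06,0.44,0,1],[0,0,0.223,0.03,0.56,0,1],[0,0,0.223,0.01,0.64,0,1],[0,0,0.223,0.009,0.68,0,1],[0,0,0.223,0.009,0.68,0,1]]}}

```text
clock: 15.08
eef_pos: [579.0, -75.5, 248.4]
tcp_rot: [-3.141, -0.0, 1.386]
contact_force: [0.5, -1.1, -6.2]
opening: 0.104
grasp_force: 78.7
```

```bash
python3 -c "
from look import *
look('over1',[579,-65,160],75,75)
p=r.sense()['eef_pos'];print(p)
for d in(35,-55,-55-72): print(d,[(proj(c,p+[0,0,d])).round() for c in('scene','top')])
"
```

```text
scene origin 147 105 scale 2.6666666666666665
top origin 219 93 scale 2.6666666666666665
[-0.7 -0.1 -7.7] 79 [-0.13  0.25  1.68 -0.    1.21  0.05]
[578.29772343 -75.9691895  248.45323358]
35 [array([215., 133.]), array([306., 155.])]
-55 [array([217., 168.]), array([301., 166.])]
-127 [array([218., 194.]), array([298., 172.])]
```

View pics/over1.png

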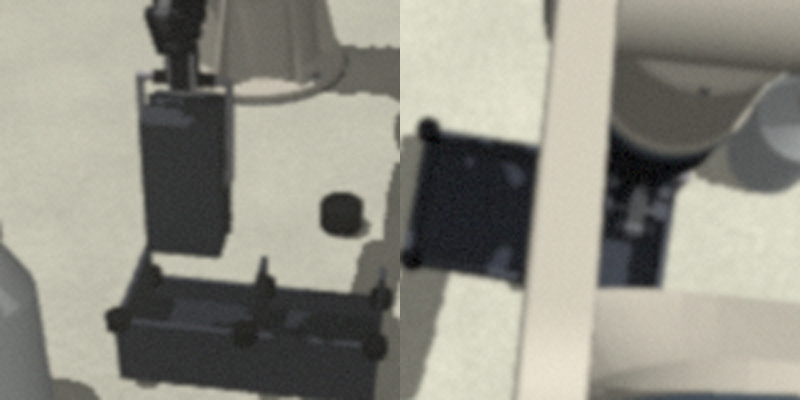

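The case hangs almost vertical over the right bay, base towards the camera (lid to the front), with its bottom edge at (185,250). I'll lower it, slowing near the floor.

Emit:
{"op": "carry_out", "data": {"series": [[0,0,0,0,0,0.06,1],[0,0,0,0,0,0.12,1],[0,0,0,0,0,0.18,1],[0,0,0,0,0,0.24,1],[0,0,0,0,0,0.3,1],[0,0,0,0,0,0.36,1],[0,0,0,0,0,0.4,1],[0,0,0,0,0,0.42,1]]}}

```text
clock: 16.18
eef_pos: [579.2, -75.8, 142.8]
tcp_rot: [-3.141, 0.0, 1.385]
contact_force: [0.5, 0.1, -6.1]
opening: 0.103
grasp_force: 78.7
```

Emit:
{"op": "carry_out", "data": {"series": [[0,0,0,0,0,0.008,1],[0,0,0,0,0,0.016,1],[0,0,0,0,0,0.024,1],[0,0,0,0,0,0.032,1],[0,0,0,0,0,0.04,1],[0,0,0,0,0,0.04,1]]}}

```text
clock: 16.92
eef_pos: [579.2, -75.8, 133.4]
tcp_rot: [-3.141, 0.0, 1.385]
contact_force: [0.4, -0.1, -6.4]
opening: 0.104
grasp_force: 78.7
```

Emit:
{"op": "carry_out", "data": {"series": [[0,0,0,0,0,0.006,1],[0,0,0,0,0,0.012,1],[0,0,0,0,0,0.018,1],[0,0,0,0,0,0.024,1],[0,0,0,0,0,0.03,1],[0,0,0,0,0,0.03,1]]}}

```text
clock: 17.68
eef_pos: [580.1, -75.9, 126.5]
tcp_rot: [3.14, -0.0, 1.385]
contact_force: [2.0, -0.1, -2.7]
opening: 0.103
grasp_force: 79.1
```

```bash
python3 -c "
from h import *
s=r.sense();print(s['contact_force'],s['wrist_torque'])"
```

```text
[ 1.96743229 -0.05503482 -2.74795107] [-0.03161111 -0.36142498 -0.00668709]
```

Emit:
{"op": "carry_out", "data": {"series": [[0,0,0,0,0,0.004,1],[0,0,0,0,0,0.008,1],[0,0,0,0,0,0.012,1],[0,0,0,0,0,0.012,1]]}}

```text
clock: 18.18
eef_pos: [581.9, -76.2, 126.3]
tcp_rot: [3.136, -0.0, 1.385]
contact_force: [-1.6, -0.3, 18.8]
opening: 0.101
grasp_force: 81.6
```

```bash
python3 -c "
from look import *
look('down1',[579,-65,90],60,60)"
```

```text
scene origin 163 143 scale 3.3333333333333335
top origin 231 114 scale 3.3333333333333335
[-2.2  0.7 18.4] 82 [-0.13  0.38  1.79 -0.    0.97  0.05]
```

View pics/down1.png

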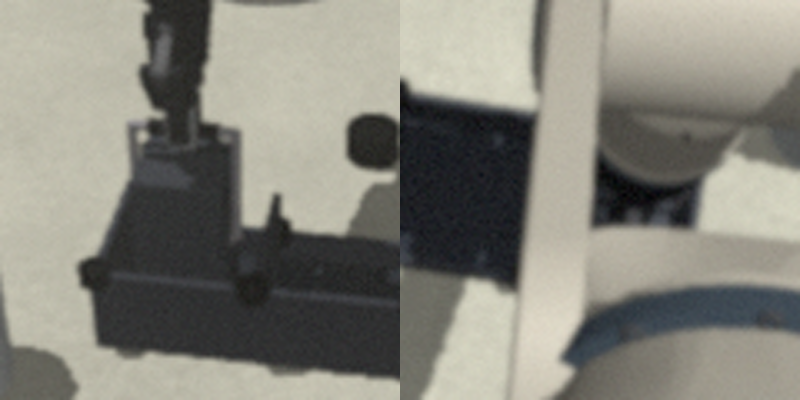

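It now stands flat in the right bay, as the 19 N floor reaction shows, with the handle at (130–240,130). Ease off, open and rise.

Emit:
{"op": "carry_out", "data": {"series": [[0,0,0,0,0,-0.006,1],[0,0,0,0,0,-0.01,1],[0,0,0,0,0,-0.01,0.4],[0,0,0,0,0,-0.01,0],[0,0,0,0,0,-0.01,-0.3],[0,0,0,0,0,-0.01,-0.3],[0,0,0,0,0,-0.1,-0.3],[0,0,0,0,0,-0.25,-0.5]]}}

```text
clock: 19.27
eef_pos: [578.3, -75.7, 184.9]
tcp_rot: [-3.138, 0.0, 1.385]
contact_force: [0.4, 1.0, 0.3]
opening: 0.748
grasp_force: 0.0
```

Run:
```python
from h import *
print(r.sense()["qpos"].round(2))
# left case: bar axis dir 14.6 deg -> yaw 14.6 or 194.6
for y in (14.6,194.6):
    go([434,305,250],np.radians(y))
```

```text
[-0.13  0.31  1.74  0.    1.09  0.05]
turn [-0.0009  0.0006  0.3598] shift [ 1.39   -0.8491 -0.258 ]
turn [-0.0007 -0.001  -0.6402] shift [ 1.39   -0.8491 -0.258 ]
```

Emit:
{"op": "carry_out", "data": {"series": [[0,0,-0.03,0,0,-0.15,-0.5],[0,0,-0.08,0.1,-0.08,-0.25,-1],[0,0,-0.13,0.25,-0.18,-0.25,-1],[0,0,-0.18,0.4,-0.28,-0.25,-1],[0,0,-0.23,0.55,-0.38,-0.25,-1],[0,0,-0.28,0.7,-0.48,-0.25,-1],[0,0,-0.33,0.85,-0.58,-0.25,-1],[0,0,-0.38,1,-0.65,-0.25,-1]]}}

```text
clock: 20.27
eef_pos: [464.9, 201.1, 248.2]
tcp_rot: [3.142, 0.0, 2.584]
contact_force: [0.3, 1.1, -0.4]
opening: 0.997
grasp_force: 0.0
```

Run:
```python
from h import *
go([433.5,305,160],np.radians(194.6))
go([433.5,305,84],np.radians(194.6))
```

```text
turn [ 0.      0.     -0.2585] shift [0.3263 0.2863 0.3527]
turn [ 0.      0.     -0.2585] shift [0.3263 0.2863 0.6567]
```

Emit:
{"op": "carry_out", "data": {"series": [[0,0,-0.05,0.1,0.1,0,-1],[0,0,-0.1,0.2,0.2,0.05,-1],[0,0,-0.15,0.3,0.28,0.1,-1],[0,0,-0.2,0.326,0.286,0.18,-1],[0,0,-0.258,0.326,0.286,0.28,-1],[0,0,-0.258,0.326,0.286,0.35,-1],[0,0,-0.258,0.326,0.286,0.35,-1]]}}

```text
clock: 21.15
eef_pos: [434.3, 303.2, 159.4]
tcp_rot: [-3.141, -0.002, -2.898]
contact_force: [-0.2, 0.4, -0.3]
opening: 1.002
grasp_force: 0.0
```

Run:
```python
from h import *
go([433.5,305,84],np.radians(194.6))
for c in ("scene","top"):
    r.grab_frame(c)
    print(c,[(round(q["score"],2),np.round(q["position"],1)) for q in r.silhouettes(c,"case_a_bar")[:3]],proj(c,[434,305,119]).round(1))
```

```text
turn [-0.0003 -0.0008 -0.0036] shift [0.0008 0.008  0.3016]
scene [(0.51, array([164.6, 359.4])), (0.49, array([242.7, 363.3]))] [358.7 159.5]
top [] [128.7 241.4]
```

Emit:
{"op": "carry_out", "data": {"series": [[0,0,0,0,0.008,0.1,-1],[0,0,0,0,0.008,0.2,-1],[0,0,0,0,0.008,0.3,-1],[0,0,0,0,0.008,0.3,-1],[0,0,0,0,0.008,0.3,1],[0,0,0,0,0.008,0.3,1],[0,0,0,0,0.008,0.3,1],[0,0,0,0,0.008,0.3,1]], "force": 80}}

```text
clock: 22.35
eef_pos: [434.7, 305.9, 86.0]
tcp_rot: [3.141, 0.001, -2.894]
contact_force: [0.2, -0.1, 0.6]
opening: 0.148
grasp_force: 0.1
```

Emit:
{"op": "carry_out", "data": {"series": [[0,0,0,0,0,0,1],[0,0,0,0,0,0,1],[0,0,0,0,0,0,1],[0,0,0,0,0,0,1]]}}

```text
clock: 22.85
eef_pos: [434.8, 306.0, 86.2]
tcp_rot: [3.141, 0.001, -2.893]
contact_force: [-1.2, 0.2, 5.3]
opening: 0.104
grasp_force: 78.2
```

Gripped. Lift and look.

Emit:
{"op": "carry_out", "data": {"series": [[0,0,0,0,0,-0.04,1],[0,0,0,0,0,-0.1,1],[0,0,0,0,0,-0.18,1],[0,0,0,0,0,-0.3,1],[0,0,0,0,0,-0.45,1],[0,0,0,0,0,-0.6,1],[0,0,0,0,0,-0.64,1],[0,0,0,0,0,-0.64,1]]}}

```text
clock: 23.85
eef_pos: [434.3, 305.7, 245.5]
tcp_rot: [3.141, 0.0, -2.894]
contact_force: [-0.1, -0.5, -7.8]
opening: 0.108
grasp_force: 78.7
```

```bash
python3 -c "
from look import *
look('lift3',[500,160,130],130,110)"
```

```text
scene origin 180 60 scale 1.5384615384615385
top origin 62 99 scale 1.5384615384615385
[ 0.   0.5 -6.4] 79 [ 0.61  0.17  1.79  0.    1.18 -1.21]
```

View pics/lift3.png

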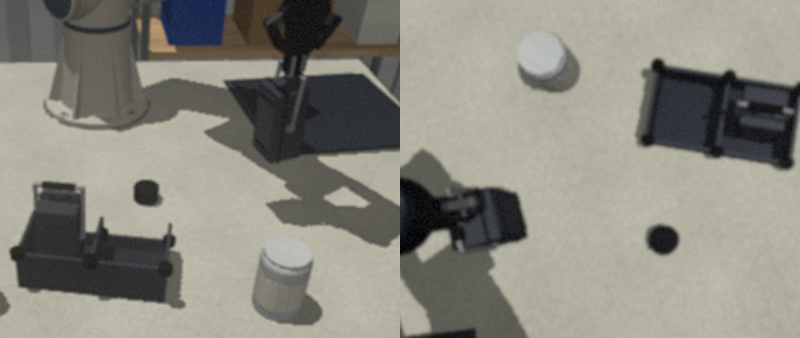

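The first case stands in the right bay, at (60,215) in the left tile. The second hangs, but its lid side isn't clear at this scale. I'll turn it to the likelier final yaw in front of the scene camera and check there.

Emit:
{"op": "carry_out", "data": {"series": [[0,0,0.05,0,0.05,-0.02,1],[0,0,0.1,-0.02,0.15,-0.04,1],[0,0,0.15,-0.06,0.27,-0.04,1],[0,0,0.2,-0.12,0.4,-0.04,1],[0,0,0.25,-0.18,0.52,-0.04,1],[0,0,0.3,-0.24,0.64,-0.04,1],[0,0,0.35,-0.3,0.76,-0.04,1],[0,0,0.4,-0.35,0.86,-0.04,1]]}}

```text
clock: 24.95
eef_pos: [466.1, 536.3, 252.6]
tcp_rot: [-3.138, 0.001, 2.128]
contact_force: [-0.4, 0.0, -6.6]
opening: 0.101
grasp_force: 78.5
```

Run:
```python
from h import *
go([600.8,37,253],np.radians(79.1))
```

```text
turn [-0.001   0.0007  0.2379] shift [-1.9798 -0.5987  0.0026]
```

I moved the wrong way (+y) by not computing the shift, but nothing was touched. Heading to the rack with the computed numbers.

Emit:
{"op": "carry_out", "data": {"series": [[0,0,0.04,-0.08,0,0,1],[0,0,0.08,-0.2,0,0,1],[0,0,0.12,-0.35,-0.04,0,1],[0,0,0.16,-0.5,-0.08,0,1],[0,0,0.2,-0.65,-0.12,0,1],[0,0,0.238,-0.8,-0.18,0,1],[0,0,0.238,-0.92,-0.25,0,1],[0,0,0.238,-1,-0.3,0,1]]}}

```text
clock: 25.95
eef_pos: [535.6, 282.1, 253.5]
tcp_rot: [-3.139, 0.002, 1.385]
contact_force: [0.7, -0.1, -6.8]
opening: 0.101
grasp_force: 78.5
```

Run:
```python
from h import *
go([600.8,37,253],np.radians(79.1))
```

```text
turn [-0.0008  0.0007  0.0013] shift [-0.9152  0.438   0.0032]
```

Emit:
{"op": "carry_out", "data": {"series": [[0,0,0,-0.12,0.05,0,1],[0,0,0,-0.27,0.13,0,1],[0,0,0,-0.42,0.2,0,1],[0,0,0,-0.57,0.28,0,1],[0,0,0,-0.72,0.35,0,1],[0,0,0,-0.84,0.41,0,1],[0,0,0,-0.915,0.438,0,1],[0,0,0,-0.915,0.438,0,1]]}}

```text
clock: 26.95
eef_pos: [601.5, 38.2, 254.8]
tcp_rot: [-3.14, 0.0, 1.384]
contact_force: [-0.9, 0.8, -7.2]
opening: 0.102
grasp_force: 78.5
```

Run:
```python
from h import *
im=r.grab_frame("scene");cv2.imwrite("pics/raw_over2.png",im[:,:,::-1])
o=(205,110);t=im[o[1]:o[1]+120,o[0]:o[0]+100,::-1]
t=cv2.convertScaleAbs(t,alpha=2.2);a=cv2.resize(t,(500,600),interpolation=cv2.INTER_CUBIC)
b=cv2.imread("pics/over1.png")[:,:400];b=cv2.convertScaleAbs(b,alpha=1.7)[60:280,100:250]
b=cv2.resize(b,(300,440));b=cv2.copyMakeBorder(b,0,160,0,0,cv2.BORDER_CONSTANT)
cv2.imwrite("pics/over2.png",np.hstack([a,b]))
p=r.sense()["eef_pos"];print(p,[(proj("scene",p+[0,0,d]).round(1)) for d in(35,-55,-120)],r.sense()["qpos"].round(2))
```

```text
[601.40930666  39.36265999 254.95488907] [array([269.4, 134.8]), array([268. , 170.4]), array([267.1, 193.7])] [0.06 0.28 1.63 0.   1.24 0.25]
```

View pics/over2.png

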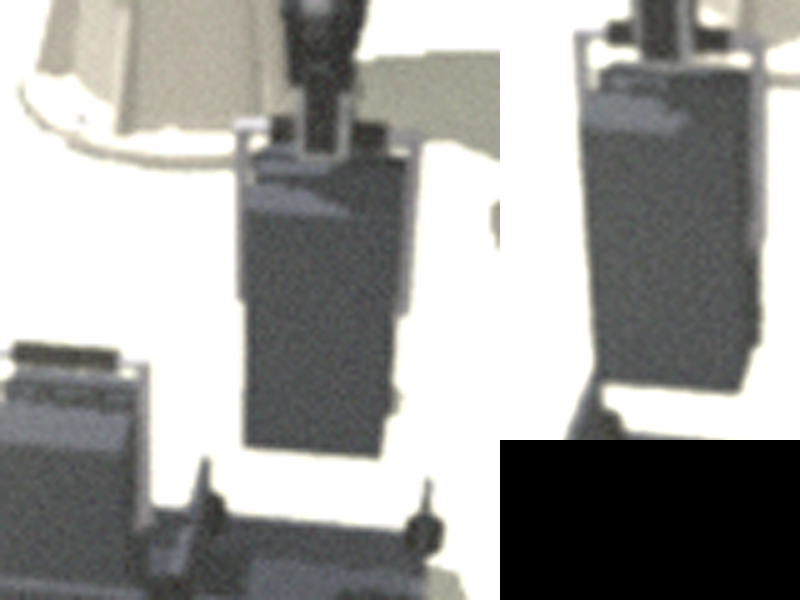

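The view matches the first case: plain base towards the camera, with the seam and lid at the far (front) edge of the top end at (300,180). The orientation is right, so I'll lower it.

Emit:
{"op": "carry_out", "data": {"series": [[0,0,0,0.004,0,0.06,1],[0,0,0,0.004,0,0.13,1],[0,0,0,0.004,0,0.2,1],[0,0,0,0.004,0,0.27,1],[0,0,0,0.004,0,0.34,1],[0,0,0,0.004,0,0.4,1],[0,0,0,0.004,0,0.44,1],[0,0,0,0.004,0,0.46,1]]}}

```text
clock: 28.0
eef_pos: [601.9, 40.0, 139.9]
tcp_rot: [-3.141, 0.0, 1.385]
contact_force: [0.2, -0.5, -6.1]
opening: 0.101
grasp_force: 78.5
```

Emit:
{"op": "carry_out", "data": {"series": [[0,0,0,0,0,0.006,1],[0,0,0,0,0,0.012,1],[0,0,0,0,0,0.018,1],[0,0,0,0,0,0.024,1],[0,0,0,0,0,0.03,1],[0,0,0,0,0,0.03,1]]}}

```text
clock: 28.75
eef_pos: [601.9, 40.1, 132.9]
tcp_rot: [-3.141, 0.0, 1.385]
contact_force: [0.4, 0.4, -7.3]
opening: 0.104
grasp_force: 78.5
```

Emit:
{"op": "carry_out", "data": {"series": [[0,0,0,0,0,0.005,1],[0,0,0,0,0,0.01,1],[0,0,0,0,0,0.015,1],[0,0,0,0,0,0.02,1],[0,0,0,0,0,0.025,1],[0,0,0,0,0,0.025,1]]}}

```text
clock: 29.5
eef_pos: [602.5, 40.0, 127.4]
tcp_rot: [3.14, -0.0, 1.385]
contact_force: [1.1, -1.5, -1.8]
opening: 0.103
grasp_force: 79.1
```

Emit:
{"op": "carry_out", "data": {"series": [[0,0,0,0,0,0.004,1],[0,0,0,0,0,0.008,1],[0,0,0,0,0,0.008,1]]}}

```text
clock: 29.88
eef_pos: [604.0, 39.8, 127.1]
tcp_rot: [3.137, -0.0, 1.385]
contact_force: [-0.8, -2.5, 11.5]
opening: 0.099
grasp_force: 80.6
```

Flat on the floor, as with the first one. Ease off, release and rise.

Emit:
{"op": "carry_out", "data": {"series": [[0,0,0,0,0,-0.004,1],[0,0,0,0,0,-0.006,1],[0,0,0,0,0,-0.006,0.4],[0,0,0,0,0,-0.006,0],[0,0,0,0,0,-0.006,-0.3],[0,0,0,0,0,-0.006,-0.3],[0,0,0,0,0,-0.1,-0.3],[0,0,0,0,0,-0.25,-0.5]]}}

```text
clock: 30.88
eef_pos: [600.9, 40.1, 186.6]
tcp_rot: [-3.139, 0.001, 1.385]
contact_force: [0.0, -0.7, -0.1]
opening: 0.75
grasp_force: 0.0
```

Emit:
{"op": "carry_out", "data": {"series": [[0,0,0,0,0,-0.2,-0.5],[0,0,0,0,0,-0.4,-0.5],[0,0,0,0,-0.2,-0.5,-0.5],[0,0,0,0,-0.45,-0.5,-0.5],[0,0,0,0,-0.7,-0.5,-0.5],[0,0,0,0,-0.7,-0.5,-0.5]]}}

```text
clock: 31.62
eef_pos: [426.3, 72.8, 312.4]
tcp_rot: [-3.141, -0.0, 1.386]
contact_force: [-0.1, 0.3, -0.1]
opening: 0.749
grasp_force: 0.0
```

Run:
```python
from h import *
for c in("scene","top"):
    r.grab_frame(c)
    for l in("case_a","case_a_bar","jug","tin","castor"):
        print(c,l,[(round(q["score"],2),np.round(q["position"]),int(q["region"].sum())) for q in r.silhouettes(c,l)[:3]])
# expected positions if upright: hinge z 71, bar z 161
for b in([579,-75],[602,39]):
    print({z:[proj(c,[*b,z]).round() for c in("scene","top")] for z in(71,136,161)})
```

```text
scene case_a [(0.91, array([201., 216.]), 1562), (0.71, array([205., 268.]), 1560)]
scene case_a_bar [(0.68, array([187., 271.]), 301)]
scene jug [(0.57, array([226., 143.]), 2676)]
scene tin [(0.78, array([243., 364.]), 1720), (0.2, array([201., 220.]), 1616)]
scene castor []
top case_a [(0.96, array([170., 299.]), 1124), (0.69, array([160., 255.]), 328)]
top case_a_bar [(0.21, array([171., 295.]), 1068)]
top jug [(0.58, array([140., 368.]), 1584)]
top tin [(0.92, array([138., 161.]), 1224), (0.47, array([172., 276.]), 2432)]
top castor [(0.66, array([162., 255.]), 284), (0.65, array([158., 254.]), 45)]
{71: [array([219., 210.]), array([296., 176.])], 136: [array([218., 189.]), array([298., 171.])], 161: [array([218., 180.]), array([299., 169.])]}
{71: [array([266., 215.]), array([248., 168.])], 136: [array([267., 193.]), array([246., 162.])], 161: [array([267., 185.]), array([246., 160.])]}
```

Both cases give matching silhouettes (1562 and 1560 px) at the expected upright positions. The jug and tin have not moved; the foot is hidden behind the arm, but nothing went near it.

```bash
python3 -c "
from rig import r
print(r.sign_off())"
```

```text
the job is handed in; nothing more can be done
None
```

Job handed in at about 32 s of the allowed 72 s: both cases stand on end in the rack, one per bay, heavy end down, lid to the low front and let go; the jug and tin had not moved, and the foot, last seen in place with the second case lifted, was out of view at the final check.

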